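# Index the vial carousel to the next hole

## Robot

A 6-joint arm with a two-finger parallel gripper is mounted at the origin on the work surface. World frame = base frame: x ahead of the robot, y to its left, z up, the work surface at z = 0. Lengths are in mm, angles in rad, forces in N, time in s.
With the tool pointing down it reaches from about 350 to 975 mm from the base axis. Payload 7.1 kg.
Tool frame: the origin (TCP) lies at the very end of the fingers, on their centre line; the grasp point (between the pads) lies 19 mm behind it (ctrl.tcp_to_grasp is the distance from the TCP to the grasp point, in mm); z points along the fingers, x is the direction in which the jaws open and shut, and the axes are right-handed (so a half turn about z gives the same grasp; the last joint's range is limited). The gripper opens to 88 mm and grips with 3 to 60 N. Pads are 20 mm wide; open, the fingers measure 115 mm over their backs; the gripper's body (75 mm by 178 mm) begins 61 mm behind the grasp point.
Start: joints at [1.093, 0.423, 1.63, -0, 1.089, -0.019], TCP at [276.763, 560.363, 222.675] pointing down, gripper open.
Joint ranges: [-3, 3], [-0.9, 2.11], [0.09, 2.58], [-1.31, 4.45], [0.11, 2.69], [-2.54, 2.54]. Speed limits (rad/s): [2.39, 2.39, 3.01, 3.14, 3.14, 3.14].

## Interface

Orientations are given as a rotation vector (axis times angle).
In Python, from workcell import get_obs, viewer, ctrl, masks_of gives the robot as it stands. The module is installed in compiled form; this text tells all that it offers.
- The arm moves only by the shell command python3 -m inch 'ROWS'. ROWS is JSON, a list of rows, each an object of numbers: "tx", "ty", "tz": the shift along the tool's x, y, z in cm; "ax", "ay", "az": the turn, a rotation vector about the tool's x, y, z in degrees; "jaw": the opening, from 0 (shut) to 1 (fully open). In form: [{"tx": .., "ty": .., "tz": .., "ax": .., "ay": .., "az": .., "jaw": ..}, ...]. A call has 1 to 12 rows; each row shifts and turns the commanded pose from where the row before left it, along the tool's axes as they then stand; what a row does not reach is not made up. A row lasts 1/8 s, in which the tool goes at most 62.5 mm and 10.7 degrees, less where a joint would pass 70% of its speed; a pose out of reach is approached as far as the arm can. A call is refused whole if a number of a shift passes 6.25 or a number of a turn 10.7, either way. A call with a gripper value outside its range is refused whole. The fingers move at their own pace and stop on an object; the grip force is fixed at half the most. Time passes only in rows, so rows that do not move let the fingers close. It gives the time, the measured TCP pose, the force and the opening at its end, in the units of the state.
- get_obs(): the state, without advancing time (a new reading comes with each control period).
- viewer.get_image(name): name is "side" or "top"; returns (picture, depth): 420x560x3 uint8, red, green, blue; 420x560 float32, mm along the optical axis (not along the pixel's ray), 0 where there is no reading.
- viewer.get_calibration(name): a dict with "fx", "fy", "cx", "cy" (pixels), "rvec" (rotation vector, rad) and "tvec" (3), from world to camera coordinates, as OpenCV has them. Camera axes: x right, y down, z forward; pixel columns grow to the right and rows downward; lengths in mm; the calibration is good to about 2 mm. A picture is of the moment at which its call begins. get_calibration takes no time and is no camera call.
- ctrl.close_job(): hands the job in, once; it reports no verdict.
Trained networks look in the newest picture that a camera, given by its name, has taken for a name from the list of things; names that differ only in an ending like _2 or _b are one class to them, and where a whole thing is asked for, a point or a joint stands for the part that bears it (a point fixed in the world has none). Each returns a list of dicts, best first, with "score" (0 to 1); they miss things now and then, are a little off and sometimes report something else, mostly with a low value. They report only what shows in the picture. A call takes as long as a camera call. They do not tell look-alikes from the thing itself.
- masks_of(camera, thing): "pixels" (420x560 bool, what is visible of it) and "location" ([column, row] in pixels, amid what is visible of it).
The state is a dict: "t": time; "qpos": joint angles; "qvel": joint speeds; "joint_torque": joint torques, N m; "ee_pos": TCP position; "orientation": TCP orientation; "ft_force": force on the tool from outside, world axes, zero at the start; "moment": the same for the moment, N m; "width": finger opening in mm.
Only numpy, scipy, OpenCV 4.12 (cv2) and the standard library are available. Lean on these libraries where they do the work, as an engineer would, in place of code of your own. Each camera call takes 0.05 s, during which the arm holds its last target. There are 200 camera calls.

## Task

Index the vial carousel on by one hole, clockwise as seen from above: with the fingertips press the red dished plunger all the way in, keep it pressed while you swing it and the turntable round to the very next hole, then let go so that it springs fully back up and locks there. Grasp and lift nothing: the vial rack stays seated on its turntable, and the box, the loose vial and the scraper around it are left alone.

Things in the scene. Friction and masses are not known exactly. Their poses are not given: they have to be found in the camera images.
- indexer: The fixed carousel base: a round dark steel index plate, 284 mm across and 36 mm high on a 300 mm grey foot 10 mm high. Origin on the vertical axis of the turntable, at the work surface; z up. Eight brass-rimmed dark index holes, 45 degrees apart, lie on a circle of 110 mm radius about this axis, one of them in the direction of its own -x axis; a dark arc slot joins them. At the start the plunger stands in the hole at its own -x.
- turntable (a joint): Angle of the turntable in rad, 0 at the start hole, growing CLOCKWISE as seen from above; the next hole is at 0.785 (45 degrees). The pale aluminium turntable (168 mm across, top 44 mm above the work surface) carries the vial rack and a yellow radial arm in which the red plunger sits, so plunger, arm and rack all go round together. It turns easily (about 0.05 N m of friction) when the plunger is in, and is locked when the plunger is up in a hole.
- plunger (a joint): How far the plunger is pressed down, in m: 0 is fully up (locked in a hole), 0.013 is the hard stop. From about 0.011 the pin is clear of the plate and the turntable is free. A spring pushes it up, 3.6 N at the top and about 9 N at the stop. Let go between holes, it stays down at about 0.011, its pin held under the plate, and springs up by itself once a hole comes over it; the round pin pulls itself in from about 3 mm either side of the hole.
- plunger_top (a point): Centre of the floor of the plunger's red dish, where a fingertip presses straight down: 110 mm from the turntable axis, 85 mm above the work surface when up (72 mm at the stop). The dish is 64 mm across with a flat floor 50 mm across inside a raised round rim about 7 mm high, so a fingertip in it can also push it sideways. It goes round with the turntable.
- rack_centre (a point): Loose round blue vial rack (146 mm across, 54 mm high) with pink-capped vials and a small black lifting knob in the middle, seated on the turntable; the point is on its axis, 27 mm above its underside (71 mm above the work surface when seated). Vial caps end 88 mm and the knob 98 mm above the work surface. Not to be lifted.
- cryobox_centre (a point): Loose yellow card box full of pink-capped vials, 133 x 133 x 45 mm, beside the carousel; the point is its centre. Leave alone.
- vial_centre (a point): Loose upright vial with pink cap, 14 mm across and 48 mm high, beside the carousel; the point is its centre, 24 mm up. Leave alone.
- scraper_centre (a point): Loose frost scraper with blue round handle (22 mm thick) and yellow blade, about 200 mm long, lying beside the carousel; the point is near the middle of its length, 11 mm up. Leave alone.
There are look-alikes about, which are no part of the job. There is more than one size of the part that bears rack_centre; the job needs the smallest.

How it is judged (in metres and radians):
On the way, in this order (a step that is already met when the one before it is completed fails the run):
1. the plunger is pressed in (more than 9 mm) with the turntable still at its start hole (value of joint plunger above 0.009 m and value of joint turntable below 0.3 rad), for 0.1 s.
2. the turntable is swung clockwise with the plunger in (value of joint plunger above 0.008 m and value of joint turntable above 0.45 rad), for 0.05 s.
At the end, for the whole second after the job is handed in: The turntable stands at rest at the next clockwise hole (0.785 rad, within 0.04), the plunger is back up (within 3 mm), the rack is seated on the turntable (height within 6 mm, centre within 10 mm of the axis), and the box, vial and scraper are within 15 mm of where they were (value of joint turntable between 0.745 and 0.825 rad and value of joint plunger below 0.003 m and velocity of joint turntable between -0.05 and 0.05 rad/s and z of rack_centre in the frame of indexer between 0.066 and 0.077 m and horizontal distance between rack_centre and indexer below 0.01 m and distance of each of cryobox_centre, vial_centre, scraper_centre from where it was at the start of the episode below 0.015 m); the robot touches nothing.
It fails at once if the turntable is turned on past the next hole (beyond 1.15 rad) (value of joint turntable above 1.15 rad).
It fails at once if the turntable is turned the wrong way (beyond 0.3 rad anticlockwise) (value of joint turntable below -0.3 rad).
It fails at once if the vial rack is lifted off its seat (by more than 10 mm) (z of rack_centre in the frame of indexer above 0.081 m).
It fails at once if the box, the vial or the scraper is moved or lifted (by more than 15 mm) (distance of any of cryobox_centre, vial_centre, scraper_centre from where it was at the start of the episode above 0.015 m).
It also fails if it takes over 38 s, if anything falls off the work surface, if the arm or the gripper's body presses on something with over 40 N, if the wrist force passes 120 N, or if a joint passes its speed limit or range.

## Working session

There is one attempt and no reset: what is moved stays moved. The work goes in short steps, Python scripts to look and compute and a shell command to move; the robot and the scene stay as the last step left them, time stands still between calls to the robot, and variables do not carry over. Pictures are saved under pics/ and viewed, about 8 in all and at most 12, crops included, and the job is handed in when it is done.

```bash
mkdir -p pics; cat > h.py <<'E'
import numpy as np,cv2
from workcell import get_obs,viewer,ctrl,masks_of
def cal(n):
    c=viewer.get_calibration(n);R=cv2.Rodrigues(np.array(c["rvec"],float))[0];return c,R,np.array(c["tvec"],float).ravel()
def world(n,d):
    c,R,t=cal(n);v,u=np.mgrid[0:420,0:560];d=d.astype(float)
    P=np.stack([(u-c["cx"])/c["fx"]*d,(v-c["cy"])/c["fy"]*d,d],-1)
    return (P-t)@R
def proj(n,p):
    c,R,t=cal(n);q=R@np.array(p,float)+t;return q[0]/q[2]*c["fx"]+c["cx"],q[1]/q[2]*c["fy"]+c["cy"]
E
python3 - <<'E'
from h import *
print(get_obs())
for n in("top","side"):
    im,d=viewer.get_image(n);cv2.imwrite(f"pics/{n}0.png",im[:,:,::-1]);np.save(f"{n}.npy",d);np.save(f"{n}i.npy",im)
    W=world(n,d)
    for th in("plunger","indexer","rack_centre"):
        for m in masks_of(n,th):
            p=W[m["pixels"]&(d>0)];print(n,th,round(m["score"],2),m["location"],m["pixels"].sum(),np.median(p,0).round(),p[:,2].max().round() if len(p) else 0)
E
```

```text
{'t': 0.0, 'qpos': array([ 1.09301220e+00,  4.23821630e-01,  1.63071725e+00, -3.17012971e-05,
        1.08857421e+00, -1.89807045e-02]), 'qvel': array([-0.00070074, -0.00106269,  0.00062889,  0.00066905, -0.00023757,
        0.00174082]), 'joint_torque': array([ 5.33165112e-04, -5.44638562e+01, -2.73660904e+01,  6.43395167e-02,
        2.27832247e-02, -2.00438521e-04]), 'ee_pos': array([276.51064145, 559.87415012, 221.9029795 ]), 'orientation': array([ 2.66769618e+00,  1.65769698e+00, -2.02904388e-03]), 'ft_force': array([-0.0125312 ,  0.66223017,  0.35048077]), 'moment': array([-0.02858622, -0.00680361, -0.02016037]), 'width': 87.51620672088588}
top plunger 0.77 [265.5, 197.5] 322 [493. -44.  88.] 105.0
top indexer 0.78 [277.4, 191.3] 4512 [577. -83.  37.] 105.0
top rack_centre 0.8 [281.6, 171.1] 1586 [590. -86.  71.] 104.0
top rack_centre 0.74 [350.9, 278.7] 3328 [ 246. -311.   38.] 86.0
top rack_centre 0.7 [405.2, 147.3] 3225 [ 669. -500.   38.] 84.0
side plunger 0.79 [286.7, 204.3] 322 [494. -44.  89.] 97.0
side indexer 0.8 [322.2, 240.2] 5419 [ 567. -139.   38.] 97.0
side rack_centre 0.89 [421.0, 352.9] 6643 [ 668. -518.   38.] 82.0
side rack_centre 0.64 [221.9, 327.9] 5957 [ 245. -332.   39.] 85.0
```

View pics/top0.png

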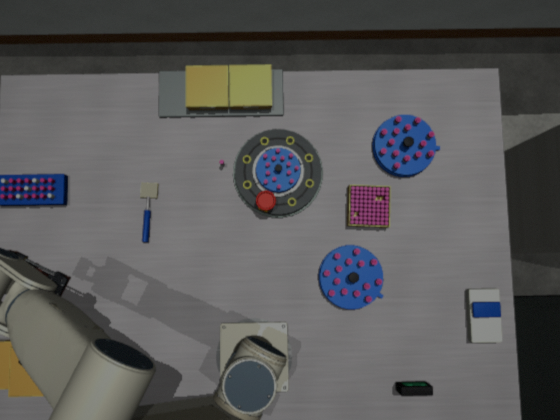

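View pics/side0.png

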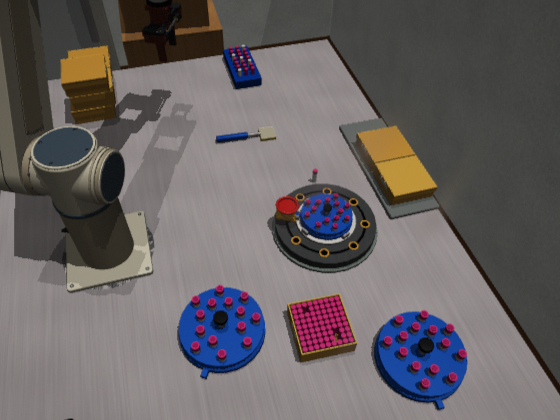

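The top view shows the carousel at about (278,172), with the red dish at (265,200) on its robot-facing, slightly +y side. Three things could be the rack: (282,171), (351,279) and (405,147). The one at (282,171) is the smallest and the only one on a turntable, so it's the one meant. Clockwise from above takes the plunger towards +y (left in the picture), to the hole near (248,184). Next I'll measure the axis and the dish.

```bash
python3 - <<'E'
from h import *
from scipy.optimize import least_squares
for n in("top","side"):
    d=np.load(n+".npy");im=np.load(n+"i.npy");W=world(n,d)
    near=(np.hypot(W[...,0]-590,W[...,1]+86)<190)&(d>0)
    pl=near&(W[...,2]>31)&(W[...,2]<41)
    p=W[pl][:,:2].astype(np.float32);print(n,"plate enclosing",cv2.minEnclosingCircle(p))
    hsv=cv2.cvtColor(im,cv2.COLOR_RGB2HSV);H,S,V=[hsv[...,i].astype(int) for i in range(3)]
    red=near&((H<6)|(H>174))&(S>180)&(V>60)&(W[...,2]>70)&(np.hypot(W[...,0]-490,W[...,1]+46)<50)
    q=W[red];print("red",len(q),cv2.minEnclosingCircle(q[:,:2].astype(np.float32)),q[:,2].min(),np.median(q,0),q[:,2].max())
    # brass holes: yellowish pixels at plate height
    c,R,t=cal(n);br=(near&(H>15)&(H<32)&(S>90)&(V>70)&(W[...,2]<50)).astype(np.uint8)
    k,_,st,ce=cv2.connectedComponentsWithStats(br)
    P=[]
    for i in range(1,k):
        if st[i,4]>=4:
            r=R.T@np.array([(ce[i,0]-c["cx"])/c["fx"],(ce[i,1]-c["cy"])/c["fy"],1]);o=-R.T@t
            w=o+r*(37-o[2])/r[2];P.append(w[:2]);print(ce[i].round(1),st[i,4],w.round(1))
    P=np.array(P)
    f=least_squares(lambda x:np.hypot(*(P-x).T)-110,[590,-86],loss="soft_l1",f_scale=3);print("centre",f.x,f.fun.round(1))
    e=P-f.x;print(np.degrees(np.arctan2(e[:,1],e[:,0])).round(1))
E
python3 - <<'E'
import cv2
a=cv2.imread('pics/top0.png')[120:225,225:330];b=cv2.imread('pics/side0.png')[175:275,265:385]
cv2.imwrite('pics/crop.png',cv2.hconcat([cv2.resize(a,(400,400)),cv2.resize(b,(400,400))]))
E
```

```text
top plate enclosing ((593.5924072265625, -63.33155059814453), 163.49305725097656)
red 113 ((491.5812683105469, -45.4841194152832), 30.677654266357422) 79.3663706302011 [487.41315205 -44.60510941  90.91343668] 105.10720446744622
[264.  140.8] 39 [695.8 -43.6  37. ]
[289.6 140.2] 38 [ 696.7 -127.5   37. ]
[246.2 158.8] 38 [636.7  15.5  37. ]
[308.4 157.4] 39 [ 638.2 -188.1   37. ]
[309.1 182.8] 35 [ 554.  -188.1   37. ]
[246.7 184.3] 41 [552.4  15.1  37. ]
[291.5 201.6] 37 [ 493.2 -129.8   37. ]
centre [594.67660744 -86.46079734] [-0.2 -0.1  0.3  0.5 -0.5 -0.1  0.3]
[  23.   -21.9   67.6  -66.8 -111.8  112.6 -156.9]
side plate enclosing ((596.0355834960938, -65.88419342041016), 163.3988494873047)
red 300 ((491.40411376953125, -47.30361557006836), 31.75162124633789) 82.26611899787126 [493.4980858  -44.69815503  88.4038189 ] 97.0432712693874
[327.  190.1] 25 [639.6  19.2  37. ]
[299.8 196.7] 39 [553.7  15.9  37. ]
[353.1 201.5] 41 [697.5 -42.7  37. ]
[294.  218.3] 13 [513.  -56.2  37. ]
[364.6 223.7] 49 [ 697.5 -127.3   37. ]
[295.6 240. ] 51 [ 494.4 -129.    37. ]
[353.  244.9] 57 [ 638.5 -186.2   37. ]
[324.  252.4] 60 [ 554.7 -188.    37. ]
centre [596.93673459 -85.16026366] [  2.8  -0.   -0.9 -21.2  -1.    1.6  -0.8   1.2]
[  67.8  113.2   22.9  160.9  -22.7 -156.9  -67.7 -112.3]
```

View pics/crop.png

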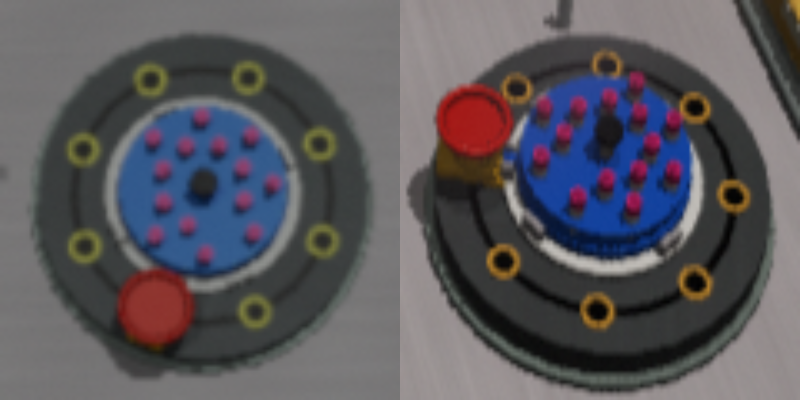

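The two views agree. The axis is at about (595.7,-85.8), the dish at about (494,-44) and the next hole at about (553,16). All the fitted holes lie at 110 mm and 45° apart; the outlier in the side view is the yellow arm. I'll shut the jaw and go above the dish.

```bash
python3 -m inch '[{"tx":-3.7,"ty":3.85,"jaw":0},{"tx":-3.7,"ty":3.85,"jaw":0},{"tx":-3.7,"ty":3.85,"jaw":0},{"tx":-3.7,"ty":3.85,"jaw":0},{"tx":-3.7,"ty":3.85,"jaw":0},{"tx":-3.7,"ty":3.85,"jaw":0},{"tx":-3.7,"ty":3.85,"jaw":0},{"tx":-3.7,"ty":3.85,"jaw":0},{"tx":-3.7,"ty":3.85,"jaw":0},{"tx":-3.7,"ty":3.85,"jaw":0},{"tx":-3.7,"ty":3.85,"jaw":0},{"tx":-3.7,"ty":3.85,"jaw":0}]'
python3 -m inch '[{"tz":4,"jaw":0},{"tz":4,"jaw":0},{"jaw":0}]'
python3 - <<'E'
from h import *
o=get_obs();p=o["ee_pos"];R=cv2.Rodrigues(o["orientation"])[0]
print(p,R.round(3),R.T@(np.array([493.9,-44.5,86])-p))
E
```

```text
[276.71150678 560.30151725 222.55667746] [[ 0.443  0.897 -0.   ]
 [ 0.897 -0.443 -0.   ]
 [-0.    -0.    -1.   ]] [-446.04103359  462.57258528  136.6654408 ]$[0]: bad value
$[0]: bad value
```

```bash
python3 -m inch '[{"tx":0,"ty":0,"tz":0,"ax":0,"ay":0,"az":0,"jaw":0}]'; python3 -m inch '[{"tx":-3.7,"ty":3.85,"tz":0,"ax":0,"ay":0,"az":0,"jaw":0}]'
```

```text
t: 0.52
ee_pos: [276.8, 560.4, 222.7]
orientation: [-2.668, -1.658, 0.0]
ft_force: [-0.4, -0.4, -0.4]
width: 80.9
t: 0.65
ee_pos: [294.7, 511.9, 222.7]
orientation: [-2.665, -1.662, -0.003]
ft_force: [0.8, 0.2, -0.0]
width: 70.8
```

Every key has to be given in each row.

```bash
python3 -m inch '[{"tx":-3.7,"ty":3.85,"tz":0,"ax":0,"ay":0,"az":0,"jaw":0},{"tx":-3.7,"ty":3.85,"tz":0,"ax":0,"ay":0,"az":0,"jaw":0},{"tx":-3.7,"ty":3.85,"tz":0,"ax":0,"ay":0,"az":0,"jaw":0},{"tx":-3.7,"ty":3.85,"tz":0,"ax":0,"ay":0,"az":0,"jaw":0},{"tx":-3.7,"ty":3.85,"tz":0,"ax":0,"ay":0,"az":0,"jaw":0},{"tx":-3.7,"ty":3.85,"tz":0,"ax":0,"ay":0,"az":0,"jaw":0},{"tx":-3.7,"ty":3.85,"tz":0,"ax":0,"ay":0,"az":0,"jaw":0},{"tx":-3.7,"ty":3.85,"tz":0,"ax":0,"ay":0,"az":0,"jaw":0},{"tx":-3.7,"ty":3.85,"tz":0,"ax":0,"ay":0,"az":0,"jaw":0},{"tx":-3.7,"ty":3.85,"tz":0,"ax":0,"ay":0,"az":0,"jaw":0},{"tx":-3.7,"ty":3.85,"tz":4,"ax":0,"ay":0,"az":0,"jaw":0},{"tx":0,"ty":0,"tz":4,"ax":0,"ay":0,"az":0,"jaw":0}]'
python3 -m inch '[{"tx":0,"ty":0,"tz":2,"ax":0,"ay":0,"az":0,"jaw":0},{"tx":0,"ty":0,"tz":0,"ax":0,"ay":0,"az":0,"jaw":0}]'
python3 - <<'E'
from h import *
o=get_obs();p=o["ee_pos"];R=cv2.Rodrigues(o["orientation"])[0]
print(p,R.round(3),R.T@(np.array([493.9,-44.5,86])-p))
im,_=viewer.get_image("side")
u,v=map(int,proj("side",[494,-44,90]))
cv2.imwrite("pics/s1.png",cv2.resize(im[max(v-60,0):v+60,u-80:u+80,::-1],(800,600)))
E
```

```text
t: 2.15
ee_pos: [495.3, -42.2, 145.1]
orientation: [2.67, 1.651, 0.004]
ft_force: [-0.2, 0.5, -0.2]
width: 0.2
t: 2.4
ee_pos: [492.1, -39.2, 124.0]
orientation: [-2.667, -1.656, 0.004]
ft_force: [0.3, -0.1, 0.3]
width: 0.3
[492.11149151 -39.24753972 123.95972453] [[ 0.443  0.896 -0.003]
 [ 0.896 -0.443  0.   ]
 [-0.001 -0.003 -1.   ]] [-3.87185703  4.04901606 37.95183763]
```

View pics/s1.png

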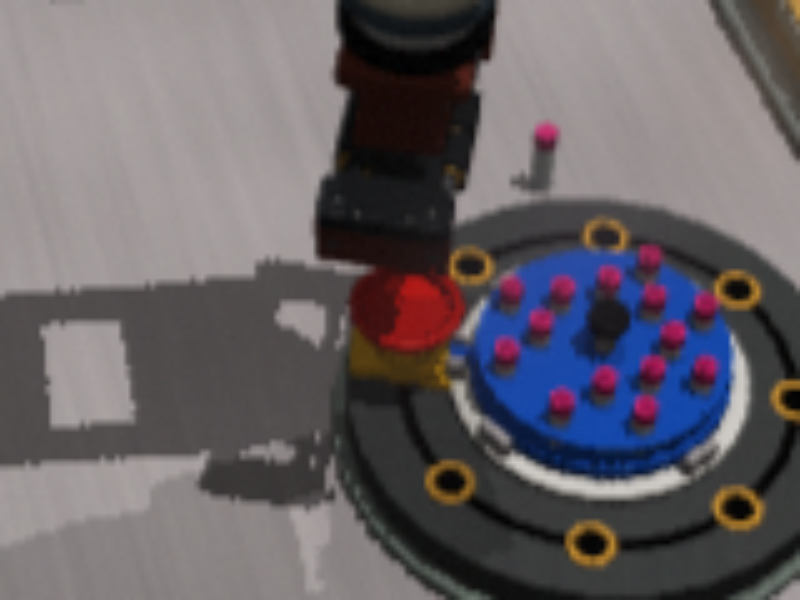

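```bash
python3 - <<'E'
from h import *
print([ (n,np.round(proj(n,[492.1,-39.2,124])), np.round(proj(n,[492.1,-39.2,204]))) for n in("side","top")])
u0,v0=map(int,proj("side",[494,-44,90])); print("crop origin",u0-80,v0-60)
im,d=viewer.get_image("side");W=world("side",d)
m=(np.hypot(W[...,0]-492,W[...,1]+39)<90)&(W[...,2]>108)&(d>0)
R=cv2.Rodrigues(get_obs()["orientation"])[0]
L=(W-np.array([492.1,-39.2,124]))@R
for z in range(-90,20,8):
    s=m&(L[...,2]>=z)&(L[...,2]<z+8)
    if s.sum()>3:
        q=L[s];print(z,s.sum(),q[:,:2].min(0).round(),q[:,:2].max(0).round())
E
```

```text
[('side', array([286., 195.]), array([287., 174.])), ('top', array([263., 199.]), array([263., 195.]))]
crop origin 206 144
-90 55 [-81. -33.] [79. 32.]
```

```bash
python3 - <<'E'
from h import *
im,d=viewer.get_image("side");W=world("side",d)
R=cv2.Rodrigues(get_obs()["orientation"])[0];L=(W-np.array([492.1,-39.2,124]))@R
for v in range(150,200,4): print(v,[(u,*L[v,u].round().astype(int)) if d[v,u]>0 else (u,0) for u in(274,280,286,292,297)])
E
```

```text
150 [(274, np.int64(-15), np.int64(-33), np.int64(-174)), (280, np.int64(-21), np.int64(-17), np.int64(-182)), (286, np.int64(-29), np.int64(-2), np.int64(-192)), (292, np.int64(-37), np.int64(13), np.int64(-203)), (297, np.int64(-19), np.int64(23), np.int64(-188))]
154 [(274, np.int64(-29), np.int64(-30), np.int64(-175)), (280, np.int64(-31), np.int64(-15), np.int64(-179)), (286, np.int64(-33), np.int64(-1), np.int64(-184)), (292, np.int64(-30), np.int64(13), np.int64(-183)), (297, np.int64(-26), np.int64(24), np.int64(-182))]
158 [(274, np.int64(-38), np.int64(-29), np.int64(-170)), (280, np.int64(-42), np.int64(-14), np.int64(-176)), (286, np.int64(-37), np.int64(0), np.int64(-174)), (292, np.int64(-32), np.int64(14), np.int64(-172)), (297, np.int64(-32), np.int64(26), np.int64(-174))]
162 [(274, np.int64(238), np.int64(-74), np.int64(122)), (280, np.int64(-37), np.int64(-14), np.int64(-159)), (286, np.int64(-38), np.int64(1), np.int64(-162)), (292, np.int64(-36), np.int64(15), np.int64(-163)), (297, np.int64(-38), np.int64(27), np.int64(-167))]
166 [(274, np.int64(219), np.int64(
[... 1626 characters left out ...]
-85), np.int64(-5), np.int64(-113)), (286, np.int64(-85), np.int64(10), np.int64(-116)), (292, np.int64(-90), np.int64(25), np.int64(-124)), (297, np.int64(97), np.int64(19), np.int64(82))]
194 [(274, np.int64(-79), np.int64(-20), np.int64(-89)), (280, np.int64(-79), np.int64(-5), np.int64(-92)), (286, np.int64(-75), np.int64(9), np.int64(-90)), (292, np.int64(-79), np.int64(24), np.int64(-98)), (297, np.int64(86), np.int64(21), np.int64(88))]
198 [(274, np.int64(89), np.int64(-48), np.int64(124)), (280, np.int64(12), np.int64(-18), np.int64(30)), (286, np.int64(23), np.int64(-3), np.int64(38)), (292, np.int64(20), np.int64(14), np.int64(32)), (297, np.int64(68), np.int64(24), np.int64(84))]
```

The block in view is the near end of the gripper body (80 mm and more above the tip). It hides the fingers, and the geometry is as expected. I'll correct sideways, descend and press.

```bash
python3 -m inch '[{"tx":-0.4,"ty":0.4,"tz":1,"ax":0,"ay":0,"az":0,"jaw":0},{"tx":0,"ty":0,"tz":1.5,"ax":0,"ay":0,"az":0,"jaw":0},{"tx":0,"ty":0,"tz":1,"ax":0,"ay":0,"az":0,"jaw":0},{"tx":0,"ty":0,"tz":0,"ax":0,"ay":0,"az":0,"jaw":0}]'
python3 -m inch '[{"tx":0,"ty":0,"tz":0.4,"ax":0,"ay":0,"az":0,"jaw":0},{"tx":0,"ty":0,"tz":0.4,"ax":0,"ay":0,"az":0,"jaw":0},{"tx":0,"ty":0,"tz":0,"ax":0,"ay":0,"az":0,"jaw":0}]'
```

```text
t: 3.05
ee_pos: [494.1, -44.4, 89.0]
orientation: [-2.667, -1.657, 0.003]
ft_force: [-0.1, 0.0, -0.3]
width: 0.5
t: 3.42
ee_pos: [495.3, -44.5, 82.4]
orientation: [2.668, 1.658, 0.001]
ft_force: [-0.3, 0.2, 3.5]
width: 0.6
```

```bash
python3 -m inch '[{"tx":0,"ty":0,"tz":0.5,"ax":0,"ay":0,"az":0,"jaw":0},{"tx":0,"ty":0,"tz":0.5,"ax":0,"ay":0,"az":0,"jaw":0},{"tx":0,"ty":0,"tz":0,"ax":0,"ay":0,"az":0,"jaw":0}]'
python3 -m inch '[{"tx":0,"ty":0,"tz":0.3,"ax":0,"ay":0,"az":0,"jaw":0},{"tx":0,"ty":0,"tz":0,"ax":0,"ay":0,"az":0,"jaw":0}]'
```

```text
t: 3.8
ee_pos: [495.4, -44.5, 72.6]
orientation: [2.668, 1.658, 0.001]
ft_force: [-1.5, 1.3, 8.2]
width: 0.2
t: 4.05
ee_pos: [495.8, -44.3, 71.9]
orientation: [2.668, 1.657, 0.002]
ft_force: [-8.7, 3.0, 35.0]
width: 0.3
```

At the stop (z 71.9, 35 N). I'll work out arc rows of 5° each.

```bash
python3 - <<'E'
from h import *
o=get_obs();R=cv2.Rodrigues(o["orientation"])[0];C=np.array([595.7,-85.8])
e=o["ee_pos"][:2]-C;r=np.hypot(*e);a0=np.arctan2(e[1],e[0]);print(o["ee_pos"],r,np.degrees(a0))
P=[C+r*np.array([np.cos(a0-np.radians(5*k)),np.sin(a0-np.radians(5*k))]) for k in range(10)]
for p,q in zip(P,P[1:]):
    d=R.T@np.array([*(q-p),0]);print((d/10).round(2),q.round(1))
E
```

```text
[495.77008924 -44.25741265  71.93745818] 108.22094819827768 157.42650143116808
[ 0.94 -0.02  0.  ] [499.8 -35.7]
[0.94 0.06 0.  ] [504.5 -27.5]
[0.93 0.14 0.  ] [509.9 -19.8]
[0.92 0.22 0.  ] [516.  -12.6]
[0.89 0.3  0.  ] [522.7  -5.9]
[0.86 0.38 0.  ] [5.299e+02 1.000e-01]
[0.83 0.45 0.  ] [537.7   5.5]
[0.78 0.52 0.  ] [545.9  10.3]
[0.74 0.59 0.  ] [554.4  14.2]
```

```bash
python3 -m inch '[{"tx":0.94,"ty":-0.02,"tz":-0.1,"ax":0,"ay":0,"az":0,"jaw":0},{"tx":0.94,"ty":0.06,"tz":0,"ax":0,"ay":0,"az":0,"jaw":0},{"tx":0.93,"ty":0.14,"tz":0,"ax":0,"ay":0,"az":0,"jaw":0},{"tx":0.92,"ty":0.22,"tz":0,"ax":0,"ay":0,"az":0,"jaw":0},{"tx":0.89,"ty":0.3,"tz":0,"ax":0,"ay":0,"az":0,"jaw":0},{"tx":0,"ty":0,"tz":0,"ax":0,"ay":0,"az":0,"jaw":0}]'
```

```text
t: 4.8
ee_pos: [524.5, -5.8, 72.2]
orientation: [2.666, 1.657, 0.007]
ft_force: [-0.4, 0.8, 18.4]
width: 0.7
```

```bash
python3 -m inch '[{"tx":0.85,"ty":0.4,"tz":0,"ax":0,"ay":0,"az":0,"jaw":0},{"tx":0.83,"ty":0.47,"tz":0,"ax":0,"ay":0,"az":0,"jaw":0},{"tx":0.78,"ty":0.52,"tz":0,"ax":0,"ay":0,"az":0,"jaw":0},{"tx":0,"ty":0,"tz":0,"ax":0,"ay":0,"az":0,"jaw":0}]'
python3 - <<'E'
from h import *
print(get_obs()["ee_pos"])
for n in("side","top"):
    im,d=viewer.get_image(n);W=world(n,d)
    for m in masks_of(n,"plunger")[:2]:
        p=W[m["pixels"]&(d>0)];print(n,m["score"],m["location"],m["pixels"].sum(),np.median(p,0))
    if n=="side": cv2.imwrite("pics/s2.png",cv2.resize(im[140:270,230:390,::-1],(800,600)))
E
```

```text
t: 5.3
ee_pos: [547.9, 10.1, 72.2]
orientation: [2.666, 1.657, 0.007]
ft_force: [-0.3, 0.5, 15.2]
width: 0.6
[547.9296034   10.08559967  72.20546481]
side 0.66 [295.8, 195.0] 69 [533.56118293  -6.69361939  77.70913981]
top 0.27 [295.9, 174.6] 287 [ 578.06055102 -131.56545545   44.48882892]
```

View pics/s2.png

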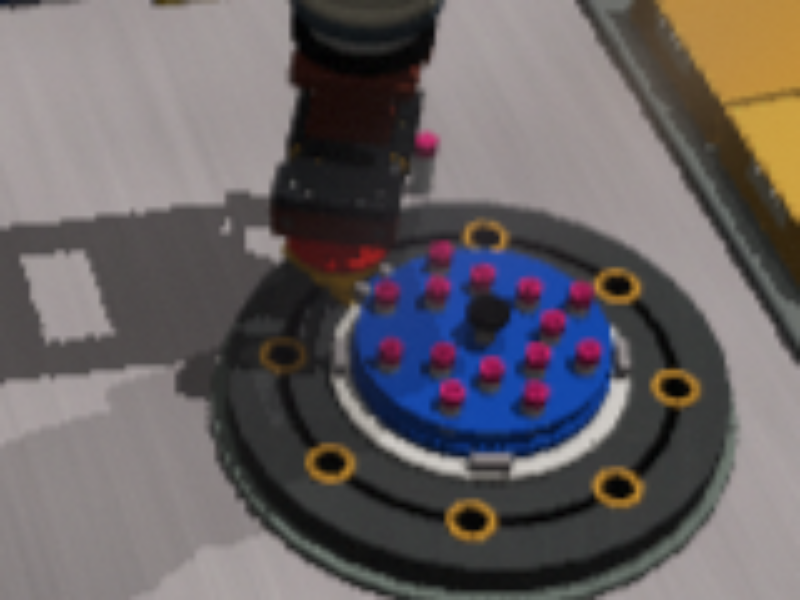

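The dish has followed the fingertip, and the start hole at crop (283,353) is now bare. By the tip, the turntable has gone 41°. I'll do the last 4° (about 7.7 mm) and then let go.

```bash
python3 -m inch '[{"tx":0.6,"ty":0.48,"tz":0,"ax":0,"ay":0,"az":0,"jaw":0},{"tx":0,"ty":0,"tz":0,"ax":0,"ay":0,"az":0,"jaw":0},{"tx":0,"ty":0,"tz":0,"ax":0,"ay":0,"az":0,"jaw":0}]'
python3 -m inch '[{"tx":0,"ty":0,"tz":-0.5,"ax":0,"ay":0,"az":0,"jaw":0},{"tx":0,"ty":0,"tz":-0.2,"ax":0,"ay":0,"az":0,"jaw":0},{"tx":0,"ty":0,"tz":0,"ax":0,"ay":0,"az":0,"jaw":0}]'
```

```text
t: 5.88
ee_pos: [554.5, 13.1, 72.2]
orientation: [2.666, 1.657, 0.007]
ft_force: [0.3, 0.6, 14.2]
width: 0.3
t: 6.25
ee_pos: [551.8, 13.0, 77.1]
orientation: [-2.668, -1.658, 0.001]
ft_force: [-0.2, -0.5, -0.2]
width: 0.7
```

The force fell to zero at z 77, so the pin is still held under the plate. I'll lift clear and look at which side it's off to.

```bash
python3 -m inch '[{"tx":0,"ty":0,"tz":-3,"ax":0,"ay":0,"az":0,"jaw":0},{"tx":-5,"ty":-3,"tz":-4,"ax":0,"ay":0,"az":0,"jaw":0},{"tx":-5,"ty":-3,"tz":-4,"ax":0,"ay":0,"az":0,"jaw":0},{"tx":-4,"ty":-4,"tz":0,"ax":0,"ay":0,"az":0,"jaw":0},{"tx":0,"ty":0,"tz":0,"ax":0,"ay":0,"az":0,"jaw":0}]'
cat >> h.py <<'E'
def red(n):
    im,d=viewer.get_image(n);W=world(n,d)
    hsv=cv2.cvtColor(im,cv2.COLOR_RGB2HSV);H,S,V=[hsv[...,i].astype(int) for i in range(3)]
    r=((H<6)|(H>174))&(S>180)&(V>60)&(W[...,2]>60)&(np.abs(np.hypot(W[...,0]-595.7,W[...,1]+85.8)-110)<40)&(W[...,2]<110)&(d>0)
    k,l,st,ce=cv2.connectedComponentsWithStats(r.astype(np.uint8))
    if k<2: print(n,"none");return im
    i=1+st[1:,4].argmax();q=W[l==i];c,rad=cv2.minEnclosingCircle(q[:,:2].astype(np.float32))
    a=np.degrees(np.arctan2(c[1]+85.8,c[0]-595.7))
    R_=cal(n)
    print(n,st[i,4],np.round(c,1),round(rad,1),"z",np.percentile(q[:,2],[5,25,50,75,95]).round(1),"ang",a.round(1),"px",ce[i].round(1));return im
E
python3 - <<'E'
from h import *
for n in("top","side"):
    im=red(n); x=[(120,225,225,330),(175,275,265,385)][n=="side"]
    cv2.imwrite(f"pics/{n}3.png",cv2.resize(im[x[0]:x[1],x[2]:x[3],::-1],(400,400)))
cv2.imwrite("pics/c3.png",cv2.hconcat([cv2.imread("pics/top3.png"),cv2.imread("pics/side3.png")]))
E
```

```text
t: 6.88
ee_pos: [407.7, -61.4, 177.6]
orientation: [-2.668, -1.654, 0.004]
ft_force: [1.3, 0.6, -0.5]
width: 0.4
top 107 [547.6  12.9] 31.2 z [74.1 78.7 81.6 84.4 88.9] ang 116.0 px [246.1 183.8]
side 253 [545.7  11.4] 31.7 z [74.7 76.9 79.1 82.5 86.1] ang 117.2 px [298.9 188.1]
```

View pics/c3.png

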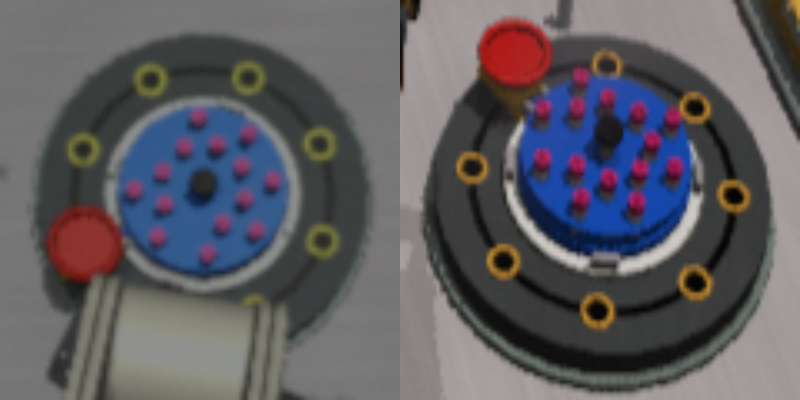

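With the same estimator, the dish has turned 42.7° from its start, about 4.4 mm short of the hole, and it is still down about 10 mm. On release the arm's compliance dragged it back. I'll press again, go on that bit further in commanded terms and let go.

```bash
python3 -m inch '[{"tx":4.34,"ty":3.12,"tz":0,"ax":0,"ay":0,"az":0,"jaw":0},{"tx":4.34,"ty":3.12,"tz":0,"ax":0,"ay":0,"az":0,"jaw":0},{"tx":4.34,"ty":3.12,"tz":0,"ax":0,"ay":0,"az":0,"jaw":0},{"tx":0,"ty":0,"tz":4,"ax":0,"ay":0,"az":0,"jaw":0},{"tx":0,"ty":0,"tz":3.5,"ax":0,"ay":0,"az":0,"jaw":0},{"tx":0,"ty":0,"tz":0,"ax":0,"ay":0,"az":0,"jaw":0},{"tx":0,"ty":0,"tz":0,"ax":0,"ay":0,"az":0,"jaw":0}]'
```

```text
t: 7.85
ee_pos: [554.5, 14.7, 103.4]
orientation: [2.668, 1.658, 0.001]
ft_force: [-0.6, 0.1, -0.1]
width: 0.4
```

```bash
python3 -m inch '[{"tx":-0.3,"ty":-0.44,"tz":1,"ax":0,"ay":0,"az":0,"jaw":0},{"tx":0,"ty":0,"tz":1.5,"ax":0,"ay":0,"az":0,"jaw":0},{"tx":0,"ty":0,"tz":0,"ax":0,"ay":0,"az":0,"jaw":0},{"tx":0,"ty":0,"tz":0,"ax":0,"ay":0,"az":0,"jaw":0}]'
python3 -m inch '[{"tx":0,"ty":0,"tz":0.4,"ax":0,"ay":0,"az":0,"jaw":0},{"tx":0,"ty":0,"tz":0.4,"ax":0,"ay":0,"az":0,"jaw":0},{"tx":0,"ty":0,"tz":0,"ax":0,"ay":0,"az":0,"jaw":0}]'
```

```text
t: 8.35
ee_pos: [548.9, 13.9, 78.5]
orientation: [2.669, 1.657, 0.003]
ft_force: [-0.6, 4.0, 6.3]
width: 0.5
t: 8.72
ee_pos: [550.0, 14.3, 72.2]
orientation: [2.668, 1.657, 0.006]
ft_force: [-2.3, 4.7, 15.9]
width: 0.5
```

At z 78.5 the force was 6.3 N, which is the spring's force at 6.5 mm. So the plunger had probably popped up into the hole as I touched it. I'll lift gently and read the force.

```bash
python3 -m inch '[{"tx":0,"ty":0,"tz":-0.4,"ax":0,"ay":0,"az":0,"jaw":0},{"tx":0,"ty":0,"tz":-0.4,"ax":0,"ay":0,"az":0,"jaw":0},{"tx":0,"ty":0,"tz":0,"ax":0,"ay":0,"az":0,"jaw":0}]'
```

```text
t: 9.1
ee_pos: [549.5, 13.9, 79.3]
orientation: [2.668, 1.657, 0.004]
ft_force: [0.6, 2.7, 5.8]
width: 0.4
```

The plunger is following the finger up (5.8 N at z 79.3), so its pin is in the hole. I'll lift off and check.

```bash
python3 -m inch '[{"tx":0,"ty":0,"tz":-0.5,"ax":0,"ay":0,"az":0,"jaw":0},{"tx":0,"ty":0,"tz":-0.5,"ax":0,"ay":0,"az":0,"jaw":0},{"tx":0,"ty":0,"tz":-3,"ax":0,"ay":0,"az":0,"jaw":0},{"tx":-4,"ty":-3,"tz":-4,"ax":0,"ay":0,"az":0,"jaw":0},{"tx":-5,"ty":-4,"tz":-4,"ax":0,"ay":0,"az":0,"jaw":0},{"tx":-5,"ty":-3,"tz":0,"ax":0,"ay":0,"az":0,"jaw":0},{"tx":0,"ty":0,"tz":0,"ax":0,"ay":0,"az":0,"jaw":0},{"tx":0,"ty":0,"tz":0,"ax":0,"ay":0,"az":0,"jaw":0}]'
python3 - <<'E'
from h import *
for n in("top","side"):
    im=red(n); x=[(120,225,225,330),(175,275,265,385)][n=="side"]
    cv2.imwrite(f"pics/{n}4.png",cv2.resize(im[x[0]:x[1],x[2]:x[3],::-1],(400,400)))
    for th in("cryobox_centre","vial_centre","scraper_centre"):
        d0=np.load(n+".npy");i0=np.load(n+"i.npy")
        for m in masks_of(n,th)[:1]: print(n,th,round(m["score"],2),m["location"],"colour change",np.abs(im[m["pixels"]].astype(int)-i0[m["pixels"]]).mean().round(1))
cv2.imwrite("pics/c4.png",cv2.hconcat([cv2.imread("pics/top4.png"),cv2.imread("pics/side4.png")]))
E
```

```text
t: 10.1
ee_pos: [407.8, -62.6, 190.4]
orientation: [2.669, 1.657, 0.001]
ft_force: [0.7, 0.4, 0.2]
width: 0.6
top 121 [550.1  14.4] 31.2 z [81.4 86.6 90.6 93.3 96.7] ang 114.5 px [246.3 182.6]
top cryobox_centre 0.63 [368.7, 206.4] colour change 0.9
top scraper_centre 0.67 [147.1, 197.9] colour change 0.9
side 255 [550.7  11.4] 31.9 z [83.7 86.2 87.9 91.8 95.3] ang 114.8 px [299.8 185.3]
side cryobox_centre 0.66 [321.6, 328.4] colour change 6.6
side vial_centre 0.39 [312.4, 174.6] colour change 5.7
side scraper_centre 0.7 [225.8, 136.5] colour change 5.6
```

View pics/c4.png

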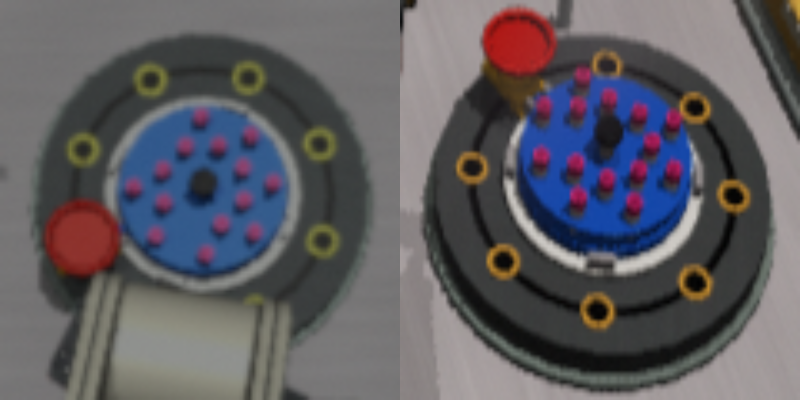

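```bash
python3 -c "
from workcell import ctrl;print(ctrl.close_job())"
```

```text
the job is handed in; nothing more can be done
None
```

The carousel is indexed on by one hole clockwise and the plunger is back up and locked. I handed the job in at about 10.5 s; no verdict is reported.

**What I did:** I pressed the red plunger to its stop with the shut fingertips (z 72 mm) and swung it clockwise while it stayed pressed. The first release came about 2.3° (4.4 mm) short, with the pin still held under the plate, because the arm's flex dragged the dish back. I went back into the dish and the pin popped into the next hole at the touch. After one more press, the plunger followed the finger up with about 6 N of spring force.

**Last checks:**
- **Turn:** 44.3° from the top camera and 45.0° from the side camera, against 45° wanted.
- **Plunger:** its dish is back at its starting height in both views, within 0.5 mm.
- **Rack:** it still looks seated and centred. I judged this by eye and did not measure it again.
- **Robot:** it stands clear, touching nothing.
- **Box, vial and scraper:** the top view shows the box and scraper unchanged. The network did not find the vial there and found it only with a low score (0.39) from the side. Side-view pixels at all three differ a little more from the first picture (about 6 grey levels). I put that down to noise or shadow and did not look into it; the robot went nowhere near them at their height.

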